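Dial the run program into the centrifuge preset switch

ROBOT

A 7-joint arm with a two-finger parallel gripper is mounted at the origin on the work surface. World frame = base frame: x ahead of the robot, y to its left, z up, the work surface at z = 0. Lengths are in m, angles in rad, forces in N, time in s.
With the tool pointing down it reaches from about 0.425 to 1.025 m from the base axis. Payload 9.4 kg.
Tool frame: the origin (TCP) lies midway between the tips of the shut fingers; the grasp point (between the pads) lies 19 mm behind it (manip.grip_depth is the distance from the TCP to the grasp point, in m); z points along the fingers, y is the line along which they close (so a half turn about z gives the same grasp; the last joint's range is limited). The gripper opens to 85 mm and grips with 20 to 120 N. Pads are 22 mm wide; open, the fingers measure 114 mm over their backs; the gripper's body (76 mm by 85 mm) begins 54 mm behind the grasp point. The pads swing forward as they close: fully open they stand 13 mm farther back than shut.
Start: joints at [1.219, 0.599, -0.003, 1.599, 0.002, 0.943, -0.08], TCP at [0.197, -0.698, 0.231] pointing down, gripper open.
Joint ranges: [-2.57, 2.57], [-0.35, 1.97], [-1.29, 1.29], [0.11, 2.56], [-1.05, 4.19], [0.11, 1.86], [-2.63, 2.63]. Speed limits (rad/s): [2.22, 2.22, 3.01, 3.01, 3.14, 3.14, 3.14].

INTERFACE

Orientations are given as a unit quaternion [w, x, y, z].
In Python, from workcell import manip gives the robot as it stands.
- The arm moves only by the tool play_rows, never from a script. Its arguments are lists of equal length, an entry for each row: "offset": the shift along the tool's x, y, z in units of 250 mm (1.0 is 250 mm), a list of three; "spin": the turn about the tool's z in units of 360 degrees (1.0 is 360 degrees). In form: {"offset": [[dx, dy, dz], ...], "spin": [spin, ...]}. A call has 1 to 12 rows; each row is the pose to reach, as a shift and turn from the pose commanded when the call began, along the tool's axes at that moment, turning the shorter way round; what a row does not reach only later rows make up. A row lasts 1/12 s, in which the tool goes at most 41.7 mm and 7.16 degrees, less where a joint would pass 70% of its speed; a pose out of reach is approached as far as the arm can. A call with a number of a shift or a turn outside -1 to 1 is refused whole. A call with a gripper value outside its range is refused whole. "gripper" is the gripper's target within -1 to 1 (shut at 1, half-way at 0, fully open at -1), set as the call begins (left out, the last holds). The fingers move at their own pace and stop on an object; "force" is the grip in N (left out, the last holds). Time passes only in rows, so rows that repeat a pose let the fingers close. It gives the time, the measured TCP pose, the force, the opening and the grip force at its end, in the units of the state.
- manip.get_obs(): the state, without advancing time (a new reading comes with each control period).
- manip.capture(name): name is "scene" or "top"; returns a dict with "image" (400x640x3 uint8, red, green, blue), "range_z" (400x640 float32, m along the optical axis (not along the pixel's ray), 0 where there is no reading), "fovy" (degrees; the focal length in pixels is half the picture's height over the tangent of half this angle, whatever the lens; pixels are square), "cx", "cy" (the principal point, pixels), "world_to_cam" (4x4, takes a point from world to camera coordinates). Camera axes: x right, y down, z forward; pixel columns grow to the right and rows downward; lengths in m; the calibration is good to about 2 mm. A picture is of the moment at which its call begins.
- manip.hand_in(): hands the job in; it is judged then, once.
The state is a dict: "time": time; "joints": joint angles; "qvel": joint speeds; "joint_torque": joint torques, N m; "eef_pos": TCP position; "eef_rot": TCP orientation; "ft_force": force on the tool from outside, world axes, zero at the start; "wrist_torque": the same for the moment, N m; "opening": opening from 0.0 (shut) to 1.0 (fully open); "grip_force": force on a finger pad.
Only numpy, scipy, OpenCV 4.12 (cv2) and the standard library are available. Lean on these libraries where they do the work, as an engineer would, in place of code of your own. Each camera call takes 0.05 s, during which the arm holds its last target. There are 200 camera calls.

TASK

Set the three colour-coded thumbwheels on the centrifuge's preset box so that the lands on top read, from the robot's left to right, yellow, blue, white, each clicked into place; then press the green start key fully down and let it go. Press gently, never more than 20 N on the wheels, which ride on delicate spindles at differing heights; never press the green key before the code is set, never press the red stop key, and leave the other things on the bench where they are.

Things in the scene. Friction and masses are not known exactly. Their poses are not given: they have to be found in the camera images.
- preset: Grey preset box, white flat top, fixed: 130 (x) x 230 (y) x 70 mm; origin at the centre of its underside, x away from the robot at yaw 0, y to the robot's left. On top: three thumbwheels at x = 0, y = +80, +38, -4 mm (left to right), green start key at x -28, y -77 mm, red stop key at x +30, y -77 mm. Bears at most 20 N on its top and wheels, 35 N once the start key is down.
- slot1 (a point): Point on the box's white top face (70 mm above the bench) directly below the crown of the left thumbwheel; axes as the box. The wheel: 48 mm diameter, 14 mm wide, axle along y, grippy rim to be rolled by a fingertip, 19 mm of rim per click. Its crown stands 8 to 20 mm above this point, unmeasured, each wheel differently; it gives downwards about 1 mm per 6 N.
- slot2 (a point): Point on the box's white top face (70 mm above the bench) directly below the crown of the middle thumbwheel; axes as the box. The wheel: 48 mm diameter, 14 mm wide, axle along y, grippy rim to be rolled by a fingertip, 19 mm of rim per click. Its crown stands 8 to 20 mm above this point, unmeasured, each wheel differently; it gives downwards about 1 mm per 6 N.
- slot3 (a point): Point on the box's white top face (70 mm above the bench) directly below the crown of the right thumbwheel; axes as the box. The wheel: 48 mm diameter, 14 mm wide, axle along y, grippy rim to be rolled by a fingertip, 19 mm of rim per click. Its crown stands 8 to 20 mm above this point, unmeasured, each wheel differently; it gives downwards about 1 mm per 6 N.
- wheel1 (a joint): Turn of the left thumbwheel, rad, endless. Click = value / 0.7854 rounded, modulo 8; the land on top, level with the red ticks, shows it: 0 black, 1 red, 2 orange, 3 yellow, 4 green, 5 blue, 6 violet, 7 white. Wanted: yellow (3). A growing value moves the wheel's top along the box's +x. A detent (up to 0.06 N m, 2.5 N at the rim) pulls it to the nearest click when let go.
- wheel2 (a joint): Turn of the middle thumbwheel, rad, endless. Click = value / 0.7854 rounded, modulo 8; the land on top, level with the red ticks, shows it: 0 black, 1 red, 2 orange, 3 yellow, 4 green, 5 blue, 6 violet, 7 white. Wanted: blue (5). A growing value moves the wheel's top along the box's +x. A detent (up to 0.06 N m, 2.5 N at the rim) pulls it to the nearest click when let go.
- wheel3 (a joint): Turn of the right thumbwheel, rad, endless. Click = value / 0.7854 rounded, modulo 8; the land on top, level with the red ticks, shows it: 0 black, 1 red, 2 orange, 3 yellow, 4 green, 5 blue, 6 violet, 7 white. Wanted: white (7). A growing value moves the wheel's top along the box's +x. A detent (up to 0.06 N m, 2.5 N at the rim) pulls it to the nearest click when let go.
- start_key (a joint): Travel of the green start key, m: 0 up, 0.006 fully down (counts from 0.0045). Round cap of 26 mm diameter; a spring that takes 5 N when fully down pushes it back up.
- start_key_top (a point): Centre of the top of the green start key's cap.
- stop_key (a joint): Travel of the red stop key, m: 0 up, 0.006 down; must stay up (below 0.003).
- tube_rack: Bystander: cream tube rack, 70 x 200 x 60 mm, loose; origin under its centre.
- reagent: Bystander: white bottle, 60 mm diameter, 100 mm high, loose; origin under its centre.
- tip_box: Bystander: violet tip box with clear lid, 85 x 125 x 75 mm, loose; origin under its centre.
- marker: Bystander: white marker pen with a blue cap, 125 x 14 x 12 mm, lying along its x, loose; origin under its centre.
- jar: Bystander: amber jar, 52 mm diameter, 60 mm high, loose; origin under its centre.
- timer: Bystander: white pocket timer, 60 x 60 x 22 mm, loose; origin under its centre.

How it is judged:
By the outcome, as a careful person would: the job done as asked, in the order asked, and still so for the second after the job is handed in, with the robot touching nothing.
It also fails if it takes over 64 s, if anything falls off the work surface, if the arm or the gripper's body presses on something with over 40 N, if the wrist force passes 120 N, or if a joint passes its speed limit or range.

## Working session

There is one attempt and no reset: what is moved stays moved. The work goes in short steps, Python scripts to look and compute and a tool call to move; the robot and the scene stay as the last step left them, time stands still between calls to the robot, and variables do not carry over. Pictures are saved under pics/ and viewed, at most 10 in all, crops included, and the job is handed in when it is done.

Besides the shell and the picture viewer there is one more tool, called after "Call:" as name(argument=value, ...), one argument or row to a line, values as JSON. play_rows: Moves the arm, as the interface text tells. Its arguments: {"type":"object","properties":{"offset":{"type":"array"},"spin":{"type":"array"},"gripper":{"type":"number"},"force":{"type":"number"}},"required":["offset","spin"]}

```bash
mkdir -p pics; cat > h.py <<'E'
import numpy as np, cv2
from workcell import manip
def cap(n):
    c=manip.capture(n); c['f']=200/np.tan(np.radians(c['fovy'])/2) if c['image'].shape[0]==400 else None
    return c
def world(c,u,v):
    z=c['range_z'][int(v),int(u)]
    p=np.array([(u-c['cx'])/c['f']*z,(v-c['cy'])/c['f']*z,z,1])
    return (np.linalg.inv(c['world_to_cam'])@p)[:3]
def proj(c,p):
    q=c['world_to_cam']@np.append(p,1); return q[:2]/q[2]*c['f']+[c['cx'],c['cy']]
def cloud(c):
    v,u=np.mgrid[0:400,0:640]; z=c['range_z']
    p=np.stack([(u-c['cx'])/c['f']*z,(v-c['cy'])/c['f']*z,z,np.ones_like(z)],-1)
    return (p@np.linalg.inv(c['world_to_cam']).T)[...,:3]
def save(n,im): cv2.imwrite('pics/'+n+'.png',im[...,::-1])
E
python3 - <<'E'
from h import *
o=manip.get_obs();print({k:np.round(v,3) for k,v in o.items()})
for n in('scene','top'):
    c=cap(n);save(n+'0',c['image']);print(n,c['fovy'],np.round(c['world_to_cam'],3).tolist())
    np.savez('/tmp/'+n,**c)
E
```

```text
{'time': np.float64(0.0), 'joints': array([ 1.219,  0.6  , -0.003,  1.6  ,  0.002,  0.943, -0.08 ]), 'qvel': array([ 0.   ,  0.   , -0.001, -0.001,  0.   ,  0.   ,  0.001]), 'joint_torque': array([-1.0000e-03, -7.7646e+01,  1.5650e+00, -2.5801e+01,  1.2000e-02,
        9.0000e-03,  0.0000e+00]), 'eef_pos': array([ 0.197, -0.697,  0.23 ]), 'eef_rot': array([-0.001,  0.991,  0.137, -0.   ]), 'ft_force': array([-0.116,  0.412, -0.25 ]), 'wrist_torque': array([-0.033, -0.008,  0.002]), 'grip_force': np.float64(0.0), 'opening': np.float64(1.002)}
scene 57.576313407848694 [[-0.745, 0.667, -0.007, 0.387], [0.374, 0.409, -0.832, -0.116], [-0.552, -0.623, -0.554, 1.355], [0.0, 0.0, 0.0, 1.0]]
top 54.16595167649631 [[0.001, -1.0, 0.003, -0.032], [-0.989, -0.001, -0.15, 0.506], [0.15, -0.003, -0.989, 0.963], [0.0, 0.0, 0.0, 1.0]]
```

View pics/scene0.png

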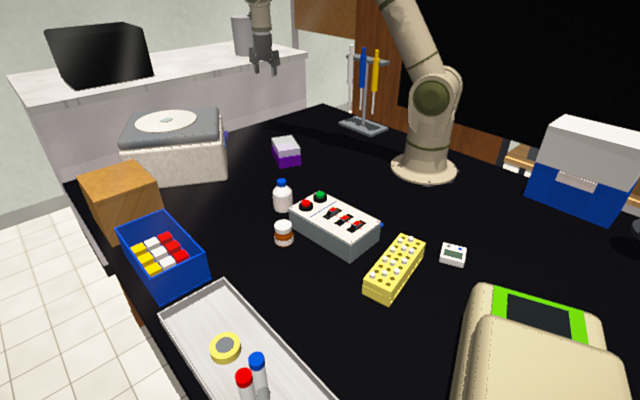

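View pics/top0.png

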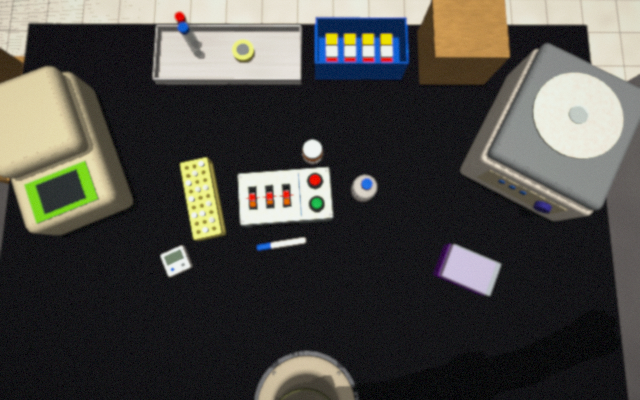

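The scene view shows the box near (337,224). In the top view it is at (285,197), with wheels near (252,197), (269,196) and (286,195), green key (317,203), red key (315,180), and the marker just in front of the box. Next I'll fit the box and magnify the wheels.

```bash
python3 - <<'E'
from h import *
T=dict(np.load('/tmp/top.npz'));S=dict(np.load('/tmp/scene.npz'))
for n,c in(('top',T),('scene',S)):
    P=cloud(c);im=c['image'].astype(int)
    r,g,b=im[...,0],im[...,1],im[...,2]
    roi=np.zeros((400,640),bool)
    if n=='top': roi[160:230,232:338]=1
    else: roi[180:262,284:384]=1
    m=roi&(abs(P[...,2]-.07)<.006)&(np.min(im,-1)>110)
    q=P[m]; print(n,'top z',np.median(q[:,2]),m.sum())
    rect=cv2.minAreaRect(q[:,:2].astype(np.float32)*1000);print(rect)
    for nm,mm in(('green',(g>r+40)&(g>b+30)),('red',(r>g+60)&(r>b+60))):
        k=roi&mm&((np.mgrid[0:400,0:640][1]>300) if n=='top' else (np.mgrid[0:400,0:640][0]<212))
        print(nm,k.sum(),np.median(P[k],0).round(4),np.array(np.nonzero(k)).mean(1))
a=cv2.resize(T['image'][165:230,235:340],(735,455),interpolation=cv2.INTER_CUBIC);save('topz',a)
a=cv2.resize(S['image'][185:265,285:385],(700,560),interpolation=cv2.INTER_CUBIC);save('scz',a)
E
```

```text
top top z 0.06973018839161493 3668
((514.591796875, 53.55247497558594), (129.36065673828125, 228.2350616455078), 4.532011032104492)
green 110 [ 0.492  -0.0248  0.0907] [202.80909091 316.32727273]
red 112 [ 0.5508 -0.021   0.0908] [179.5 314.5]
scene top z 0.06893574263472724 1801
((519.9443359375, 15.515823364257812), (128.10519409179688, 308.1677551269531), 4.505039215087891)
green 63 [ 0.4951 -0.0224  0.0883] [194.26984127 319.84126984]
red 93 [ 0.5486 -0.0123  0.0867] [204.43010753 313.06451613]
```

View pics/topz.png

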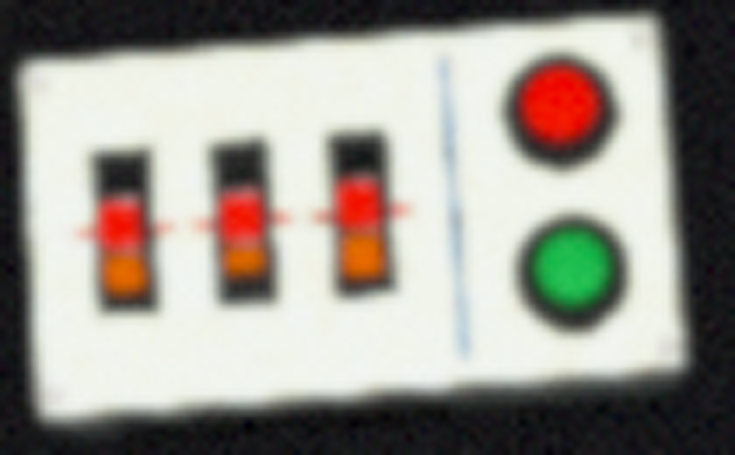

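View pics/scz.png

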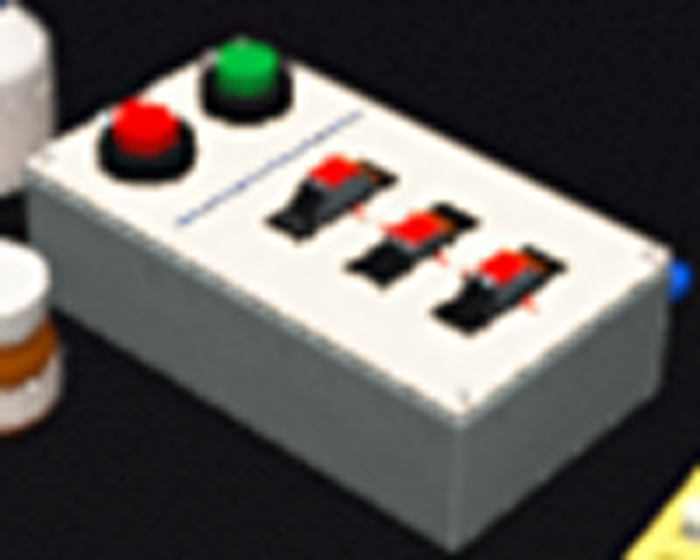

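All three wheels read red (1), with orange on the robot side. Wheel 1 therefore needs +2 clicks, wheel 2 needs +4 (or -4) and wheel 3 needs -2. Next: crown heights and targets.

```bash
cat >> h.py <<'E'
YAW=np.radians(4.5); C=np.array([.5146,.0536])
R2=np.array([[np.cos(YAW),-np.sin(YAW)],[np.sin(YAW),np.cos(YAW)]])
def box(x,y): return C+R2@[x,y]
W=[box(0,y) for y in(.08,.038,-.004)]; G=box(-.028,-.077)
def rel(target):
    "offset units and spin to reach world target with tool x along box x"
    o=manip.get_obs(); w,x,y,z=o['eef_rot']
    from scipy.spatial.transform import Rotation as Ro
    R=Ro.from_quat([x,y,z,w]).as_matrix()
    d=R.T@(np.asarray(target)-o['eef_pos'])
    a=np.arctan2(R[1,0],R[0,0]); s=-(YAW-a)/(2*np.pi)
    return np.round(d/.25,4), round(s,4), o['eef_pos'].round(4), o['ft_force'].round(2), o['time']
E
python3 - <<'E'
from h import *
for n in('top','scene'):
    c=dict(np.load(f'/tmp/{n}.npz'));P=cloud(c)
    for w in W+[G]:
        d=(P[...,:2]-w)@R2
        m=(abs(d[...,0])<.006)&(abs(d[...,1])<.006)
        print(n,w.round(4),m.sum(),np.percentile(P[m][:,2],[10,50,90]).round(4))
print(rel([*W[0],.2]))
E
```

```text
top [0.5083 0.1334] 22 [0.0795 0.0813 0.0832]
top [0.5116 0.0915] 24 [0.0767 0.0788 0.0795]
top [0.5149 0.0496] 22 [0.0832 0.0857 0.0879]
top [ 0.4927 -0.0254] 24 [0.0885 0.0909 0.0933]
scene [0.5083 0.1334] 13 [0.0797 0.081  0.0827]
scene [0.5116 0.0915] 14 [0.0767 0.0773 0.0781]
scene [0.5149 0.0496] 9 [0.0831 0.0845 0.0855]
scene [ 0.4927 -0.0254] 10 [0.0894 0.0904 0.0917]
(array([ 2.102 , -2.8596,  0.1258]), np.float64(0.0312), array([ 0.1966, -0.6974,  0.2305]), array([ 0.24,  0.32, -0.1 ]), 0.1)
```

Call:
play_rows(
  offset=[
    [0.7,-0.95,0],
    [0.7,-0.95,0],
    [0.7,-0.95,0],
    [0.7,-0.95,0],
    [0.7,-0.95,0],
    [0.7,-0.95,0],
    [0.7,-0.95,0],
    [0.7,-0.95,0],
  ],
  spin=[0.0312,0.0312,0.0312,0.0312,0.0312,0.0312,0.0312,0.0312],
  gripper=1,
)

```text
time: 0.77
eef_pos: [0.3031, -0.4145, 0.231]
eef_rot: [-0.002, 0.999, 0.043, 0.0]
ft_force: [-0.5, 1.0, -1.2]
opening: 0.002
grip_force: 0.0
```

```bash
python3 -c "
from h import *
print(rel([*W[0],.2]))"
```

```text
(array([ 1.006 , -2.1123,  0.133 ]), np.float64(0.0012), array([ 0.3031, -0.4145,  0.231 ]), array([-0.49,  0.97, -1.24]), 0.7667)
```

Call:
play_rows(
  offset=[
    [0.48,-1,0],
    [0.48,-1,0],
    [0.48,-1,0],
    [0.48,-1,0],
    [0.48,-1,0],
    [0.48,-1,0],
    [0.48,-1,0],
    [0.48,-1,0],
    [0.48,-1,0],
    [0.48,-1,0],
  ],
  spin=[0,0,0,0,0,0,0,0,0,0],
)

```text
time: 1.6
eef_pos: [0.4005, -0.1635, 0.2312]
eef_rot: [0.0, 0.999, 0.039, -0.0]
ft_force: [-0.7, -0.4, 0.7]
opening: -0.004
grip_force: 0.0
```

```bash
python3 -c "
from h import *
print(rel([*box(-.0095,.08),.12]))"
```

```text
(array([ 0.4859, -1.1497,  0.4442]), np.float64(0.0001), array([ 0.4005, -0.1635,  0.2312]), array([-0.74, -0.37,  0.66]), 1.6)
```

Call:
play_rows(
  offset=[
    [0.48,-1,0.3],
    [0.48,-1,0.3],
    [0.48,-1,0.3],
    [0.48,-1,0.3],
    [0.48,-1,0.3],
    [0.48,-1,0.3],
    [0.48,-1,0.3],
    [0.48,-1,0.3],
    [0.48,-1,0.3],
    [0.48,-1,0.3],
  ],
  spin=[0,0,0,0,0,0,0,0,0,0],
)

```text
time: 2.43
eef_pos: [0.5004, 0.0938, 0.1559]
eef_rot: [0.001, 0.999, 0.039, -0.001]
ft_force: [0.5, -0.2, 0.3]
opening: -0.001
grip_force: 0.0
```

```bash
python3 -c "
from h import *
print(rel([*box(-.0095,.08),.09]))"
```

```text
(array([ 0.0061, -0.1554,  0.2635]), np.float64(-0.0002), array([0.5004, 0.0938, 0.1559]), array([ 0.52, -0.21,  0.32]), 2.4333)
```

Call:
play_rows(
  offset=[
    [0.006,-0.155,0.1],
    [0.006,-0.155,0.2],
    [0.006,-0.155,0.26],
    [0.006,-0.155,0.264],
    [0.006,-0.155,0.264],
    [0.006,-0.155,0.264],
  ],
  spin=[0,0,0,0,0,0],
)

```text
time: 2.93
eef_pos: [0.4995, 0.1327, 0.0912]
eef_rot: [0.0, 0.999, 0.038, 0.0]
ft_force: [0.2, 0.1, 1.3]
opening: -0.002
grip_force: 0.0
```

Call:
play_rows(
  offset=[
    [0,0,0.01],
    [0,0,0.02],
    [0,0,0.03],
    [0,0,0.03],
  ],
  spin=[0,0,0,0],
)

```text
time: 3.27
eef_pos: [0.4991, 0.1342, 0.0828]
eef_rot: [-0.0, 0.999, 0.039, 0.0]
ft_force: [-0.2, 0.4, 0.3]
opening: 0.002
grip_force: 0.0
```

```bash
python3 -c "
from h import *
print(rel([*box(-.0095,.08),.0805]))
c=cap('scene');save('s1',cv2.resize(c['image'][160:265,285:400],(690,630)[:1]+(600,),interpolation=cv2.INTER_CUBIC))"
```

```text
(array([-0.0016,  0.0063,  0.0092]), np.float64(0.0), array([0.4991, 0.1342, 0.0828]), array([-0.24,  0.38,  0.31]), 3.2667)
```

View pics/s1.png

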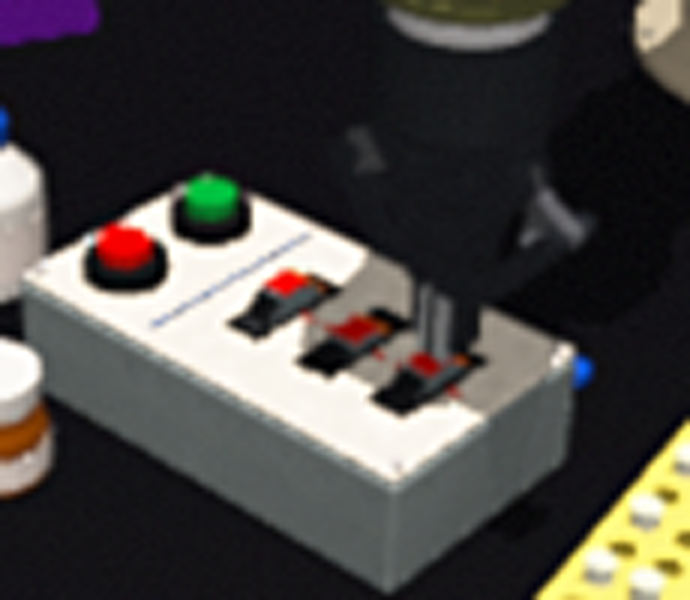

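The fingertips at about (440,320) stand just above the robot side of the left wheel (430,370), whose red land is still on top. Feel for contact.

Call:
play_rows(
  offset=[
    [-0.001,0,0.004],
    [-0.001,0,0.008],
    [-0.001,0,0.008],
  ],
  spin=[0,0,0],
)

```text
time: 3.57
eef_pos: [0.499, 0.1344, 0.0811]
eef_rot: [-0.0, 0.999, 0.039, 0.0]
ft_force: [-0.9, -1.4, 8.7]
opening: -0.004
grip_force: 4.2
```

Call:
play_rows(
  offset=[
    [0.016,0,0],
    [0.032,0,0],
    [0.048,0,0],
    [0.064,0,0],
    [0.078,0,0],
    [0.078,0,0],
  ],
  spin=[0,0,0,0,0,0],
)

```text
time: 4.07
eef_pos: [0.5194, 0.136, 0.0812]
eef_rot: [-0.0, 0.999, 0.039, 0.001]
ft_force: [-1.0, -0.9, 5.3]
opening: 0.001
grip_force: 2.9
```

Call:
play_rows(
  offset=[
    [0,0,-0.04],
    [0,0,-0.08],
    [0,0,-0.08],
  ],
  spin=[0,0,0],
)

```text
time: 4.32
eef_pos: [0.5188, 0.1361, 0.1027]
eef_rot: [-0.0, 0.999, 0.039, 0.001]
ft_force: [0.5, -0.8, 0.3]
opening: -0.001
grip_force: 0.0
```

Call:
play_rows(
  offset=[
    [-0.078,0,0],
    [-0.078,0,0],
    [-0.078,0,0.03],
    [-0.078,0,0.05],
    [-0.078,0,0.05],
  ],
  spin=[0,0,0,0,0],
)

```text
time: 4.73
eef_pos: [0.499, 0.1344, 0.0872]
eef_rot: [0.0, 0.999, 0.039, -0.0]
ft_force: [0.8, 0.3, 0.3]
opening: 0.001
grip_force: 0.0
```

```bash
cat >> h.py <<'E'
def lands(verbose=False):
    "colour beside the crown of each wheel in both views (land pixels near crown)"
    H=[.0825,.0785,.0855]
    for n in('scene','top'):
        c=cap(n)
        for i,w in enumerate(W):
            out=[]
            for dx in(-.012,0,.012):
                h=H[i]-(.024-np.sqrt(.024**2-dx**2))
                p=proj(c,[*(w+R2@[dx,0]),h]); u,v=np.round(p).astype(int)
                out.append(np.median(c['image'][v-1:v+2,u-1:u+2].reshape(-1,3),0).astype(int).tolist())
            print(n,i+1,'-x/crown/+x',out)
E
python3 -c "
from h import *
lands();print(rel([*box(-.0095,.08),.0825]))"
```

```text
scene 1 -x/crown/+x [[115, 80, 63], [163, 62, 0], [143, 28, 25]]
scene 2 -x/crown/+x [[138, 22, 6], [141, 2, 0], [21, 22, 25]]
scene 3 -x/crown/+x [[224, 74, 41], [247, 7, 0], [58, 59, 62]]
top 1 -x/crown/+x [[35, 30, 23], [49, 45, 34], [86, 81, 67]]
top 2 -x/crown/+x [[138, 65, 4], [36, 31, 33], [56, 57, 57]]
top 3 -x/crown/+x [[213, 100, 0], [242, 30, 0], [71, 53, 51]]
(array([-0.0012,  0.0069,  0.0208]), np.float64(0.0), array([0.499 , 0.1343, 0.0877]), array([ 1.69, -0.71, -0.24]), 4.8333)
```

Wheel 1 now reads orange, so one stroke is one click. Repeating the stroke in one call.

Call:
play_rows(
  offset=[
    [0,0.006,0.02],
    [0,0.006,0.03],
    [0,0.006,0.03],
    [0.016,0.006,0.03],
    [0.032,0.006,0.03],
    [0.048,0.006,0.03],
    [0.064,0.006,0.03],
    [0.078,0.006,0.03],
    [0.078,0.006,0.03],
    [0.078,0.006,-0.02],
    [0.078,0.006,-0.06],
    [0.078,0.006,-0.06],
  ],
  spin=[0,0,0,0,0,0,0,0,0,0,0,0],
)

```text
time: 5.83
eef_pos: [0.5192, 0.1345, 0.1047]
eef_rot: [-0.0, 0.999, 0.039, 0.001]
ft_force: [0.4, 0.3, 0.3]
opening: -0.003
grip_force: 0.0
```

```bash
python3 -c "
from h import *
lands();print(rel([*box(-.0095,.038),.085]))"
```

```text
scene 1 -x/crown/+x [[84, 89, 17], [162, 129, 0], [164, 72, 18]]
scene 2 -x/crown/+x [[139, 23, 4], [141, 8, 0], [21, 23, 25]]
scene 3 -x/crown/+x [[178, 61, 39], [248, 8, 0], [59, 59, 63]]
top 1 -x/crown/+x [[37, 93, 41], [164, 137, 0], [29, 26, 24]]
top 2 -x/crown/+x [[139, 64, 4], [149, 15, 7], [49, 37, 38]]
top 3 -x/crown/+x [[187, 88, 0], [239, 27, 1], [68, 53, 51]]
(array([-0.0795,  0.1688,  0.0739]), np.float64(0.0), array([0.5186, 0.1344, 0.1035]), array([-1.02, -0.66,  0.58]), 5.9333)
```

Wheel 1 now reads yellow. On to wheel 2.

Call:
play_rows(
  offset=[
    [-0.08,0.1,0],
    [-0.08,0.169,0],
    [-0.08,0.169,0.04],
    [-0.08,0.169,0.07],
    [-0.08,0.169,0.08],
    [-0.08,0.169,0.09],
    [-0.08,0.169,0.09],
  ],
  spin=[0,0,0,0,0,0,0],
)

```text
time: 6.52
eef_pos: [0.5016, 0.0916, 0.0799]
eef_rot: [-0.0, 0.999, 0.04, -0.001]
ft_force: [-0.4, -0.4, -0.6]
opening: 0.001
grip_force: 0.0
```

Call:
play_rows(
  offset=[
    [0,0,0.004],
    [0,0,0.008],
    [0,0,0.008],
  ],
  spin=[0,0,0],
)

```text
time: 6.77
eef_pos: [0.5019, 0.0911, 0.0788]
eef_rot: [-0.0, 0.999, 0.04, 0.0]
ft_force: [-0.3, 0.7, 0.1]
opening: 0.005
grip_force: 0.2
```

Call:
play_rows(
  offset=[
    [0,0,0.003],
    [0,0,0.006],
    [0,0,0.006],
  ],
  spin=[0,0,0],
)

```text
time: 7.02
eef_pos: [0.5019, 0.091, 0.0776]
eef_rot: [-0.0, 0.999, 0.04, 0.0]
ft_force: [-0.6, 0.4, 5.3]
opening: 0.001
grip_force: 3.1
```

Call:
play_rows(
  offset=[
    [0,0,0.002],
    [0.016,0,0.002],
    [0.032,0,0.002],
    [0.048,0,0.002],
    [0.064,0,0.002],
    [0.078,0,0.002],
    [0.078,0,0.002],
    [0.078,0,-0.04],
    [0.078,0,-0.04],
    [0,0,-0.04],
    [0,0,-0.03],
    [0,0,-0.03],
  ],
  spin=[0,0,0,0,0,0,0,0,0,0,0,0],
)

```text
time: 8.02
eef_pos: [0.5009, 0.0904, 0.0848]
eef_rot: [0.0, 0.999, 0.039, -0.0]
ft_force: [0.6, 0.0, -1.0]
opening: 0.003
grip_force: 0.0
```

```bash
python3 -c "
from h import *
lands();print(rel([*box(-.0095,.038),.0775]))"
```

```text
scene 1 -x/crown/+x [[81, 87, 16], [252, 221, 0], [243, 122, 16]]
scene 2 -x/crown/+x [[148, 75, 7], [162, 61, 0], [153, 17, 15]]
scene 3 -x/crown/+x [[132, 48, 22], [142, 6, 2], [40, 33, 35]]
top 1 -x/crown/+x [[57, 58, 34], [56, 56, 34], [53, 52, 32]]
top 2 -x/crown/+x [[75, 70, 59], [79, 73, 61], [83, 78, 65]]
top 3 -x/crown/+x [[133, 61, 1], [39, 41, 41], [52, 50, 52]]
(array([-0.0003, -0.0001,  0.0296]), np.float64(0.0), array([0.5022, 0.0907, 0.0849]), array([0.05, 0.58, 0.22]), 8.1167)
```

Wheel 2 reads orange. Repeat (contact depth +0.032).

Call:
play_rows(
  offset=[
    [0,0,0.032],
    [0,0,0.032],
    [0.016,0,0.032],
    [0.032,0,0.032],
    [0.048,0,0.032],
    [0.064,0,0.032],
    [0.078,0,0.032],
    [0.078,0,0.032],
    [0.078,0,-0.01],
    [0.078,0,-0.01],
    [0,0,-0.01],
    [0,0,0],
  ],
  spin=[0,0,0,0,0,0,0,0,0,0,0,0],
)

```text
time: 9.12
eef_pos: [0.4987, 0.0901, 0.0848]
eef_rot: [0.0, 0.999, 0.039, -0.001]
ft_force: [-2.0, -0.1, -0.4]
opening: 0.004
grip_force: 0.0
```

Call:
play_rows(
  offset=[
    [0,0,0.032],
    [0,0,0.032],
    [0.016,0,0.032],
    [0.032,0,0.032],
    [0.048,0,0.032],
    [0.064,0,0.032],
    [0.078,0,0.032],
    [0.078,0,0.032],
    [0.078,0,-0.01],
    [0.078,0,-0.01],
    [0,0,-0.01],
    [0,0,0],
  ],
  spin=[0,0,0,0,0,0,0,0,0,0,0,0],
)

```text
time: 10.12
eef_pos: [0.499, 0.0902, 0.0848]
eef_rot: [0.0, 0.999, 0.039, -0.001]
ft_force: [-2.4, -0.8, 0.1]
opening: -0.0
grip_force: 0.0
```

```bash
python3 -c "
from h import *
lands();print(rel([*box(-.0095,.038),.0775]))"
```

```text
scene 1 -x/crown/+x [[86, 89, 16], [255, 243, 0], [243, 121, 17]]
scene 2 -x/crown/+x [[16, 87, 57], [5, 91, 30], [184, 145, 0]]
scene 3 -x/crown/+x [[131, 47, 21], [141, 6, 0], [40, 36, 35]]
top 1 -x/crown/+x [[59, 58, 37], [57, 57, 37], [51, 51, 32]]
top 2 -x/crown/+x [[74, 69, 58], [77, 71, 61], [85, 78, 66]]
top 3 -x/crown/+x [[107, 53, 14], [40, 43, 42], [44, 47, 47]]
(array([0.0029, 0.0002, 0.0281]), np.float64(0.0001), array([0.5014, 0.0907, 0.0845]), array([ 1.34, -0.17, -0.01]), 10.2167)
```

Green on top; one more stroke, ending lifted clear.

Call:
play_rows(
  offset=[
    [0,0,0.032],
    [0,0,0.032],
    [0.016,0,0.032],
    [0.032,0,0.032],
    [0.048,0,0.032],
    [0.064,0,0.032],
    [0.078,0,0.032],
    [0.078,0,0.032],
    [0.078,0,-0.01],
    [0.078,0,-0.06],
    [0.078,0,-0.06],
  ],
  spin=[0,0,0,0,0,0,0,0,0,0,0],
)

```text
time: 11.13
eef_pos: [0.5222, 0.0924, 0.1012]
eef_rot: [-0.0, 0.999, 0.039, 0.001]
ft_force: [-0.1, 0.2, 0.3]
opening: 0.0
grip_force: 0.0
```

```bash
python3 -c "
from h import *
lands();print(rel([*box(.0095,-.004),.089]))"
```

```text
scene 1 -x/crown/+x [[132, 135, 25], [164, 129, 0], [165, 72, 21]]
scene 2 -x/crown/+x [[24, 42, 111], [7, 43, 120], [18, 104, 37]]
scene 3 -x/crown/+x [[132, 48, 42], [141, 5, 2], [40, 33, 34]]
top 1 -x/crown/+x [[63, 63, 39], [62, 62, 40], [57, 56, 37]]
top 2 -x/crown/+x [[75, 71, 59], [80, 73, 62], [87, 81, 68]]
top 3 -x/crown/+x [[141, 67, 14], [149, 17, 4], [38, 30, 32]]
(array([-0.0022,  0.168 ,  0.0439]), np.float64(0.0), array([0.5216, 0.0923, 0.1   ]), array([-0.29,  0.35,  0.13]), 11.2333)
```

Call:
play_rows(
  offset=[
    [-0.002,0.1,0],
    [-0.002,0.168,0],
    [-0.002,0.168,0.03],
    [-0.002,0.168,0.044],
    [-0.002,0.168,0.044],
  ],
  spin=[0,0,0,0,0],
)

```text
time: 11.65
eef_pos: [0.5234, 0.0508, 0.0876]
eef_rot: [-0.0, 0.999, 0.039, -0.001]
ft_force: [0.3, 0.4, -1.0]
opening: -0.003
grip_force: 0.0
```

Call:
play_rows(
  offset=[
    [0,0,0.004],
    [0,0,0.008],
    [0,0,0.008],
  ],
  spin=[0,0,0],
)

```text
time: 11.9
eef_pos: [0.5239, 0.0511, 0.0865]
eef_rot: [-0.0, 0.999, 0.04, -0.0]
ft_force: [-0.4, 0.0, 0.4]
opening: 0.002
grip_force: 0.0
```

Call:
play_rows(
  offset=[
    [0,0,0.004],
    [0,0,0.006],
    [0,0,0.006],
  ],
  spin=[0,0,0],
)

```text
time: 12.15
eef_pos: [0.5241, 0.0508, 0.0854]
eef_rot: [-0.0, 0.999, 0.04, 0.0]
ft_force: [0.4, 1.1, 1.7]
opening: -0.002
grip_force: 1.2
```

Call:
play_rows(
  offset=[
    [0,0,0.004],
    [0,0,0.005],
    [0,0,0.005],
  ],
  spin=[0,0,0],
)

```text
time: 12.4
eef_pos: [0.5245, 0.0507, 0.0844]
eef_rot: [-0.0, 0.999, 0.04, 0.001]
ft_force: [-0.6, 1.3, 5.9]
opening: -0.0
grip_force: 3.4
```

Call:
play_rows(
  offset=[
    [0,0,0.002],
    [-0.016,0,0.002],
    [-0.032,0,0.002],
    [-0.048,0,0.002],
    [-0.064,0,0.002],
    [-0.08,0,0.002],
    [-0.08,0,0.002],
    [-0.08,0,-0.04],
    [-0.08,0,-0.04],
    [0,0,-0.04],
    [0,0,-0.03],
    [0,0,-0.03],
  ],
  spin=[0,0,0,0,0,0,0,0,0,0,0,0],
)

```text
time: 13.4
eef_pos: [0.5245, 0.0502, 0.0909]
eef_rot: [0.0, 0.999, 0.039, 0.0]
ft_force: [-0.3, -0.2, 0.0]
opening: 0.003
grip_force: 0.0
```

```bash
python3 -c "
from h import *
lands();print(rel([*box(.0095,-.004),.0842]))"
```

```text
scene 1 -x/crown/+x [[175, 170, 21], [254, 239, 0], [241, 122, 14]]
scene 2 -x/crown/+x [[42, 42, 123], [8, 45, 120], [16, 103, 37]]
scene 3 -x/crown/+x [[78, 30, 28], [20, 19, 23], [152, 149, 142]]
top 1 -x/crown/+x [[203, 187, 158], [199, 182, 153], [196, 180, 153]]
top 2 -x/crown/+x [[207, 191, 161], [206, 189, 159], [201, 187, 156]]
top 3 -x/crown/+x [[208, 192, 162], [205, 190, 159], [204, 189, 158]]
(array([ 0.0052, -0.0009,  0.027 ]), np.float64(0.0), array([0.5231, 0.05  , 0.0909]), array([ 0.22, -0.08, -0.01]), 13.5)
```

Wheel 3 reads black with white coming next. One more stroke.

Call:
play_rows(
  offset=[
    [0,0,0.031],
    [0,0,0.031],
    [-0.016,0,0.031],
    [-0.032,0,0.031],
    [-0.048,0,0.031],
    [-0.064,0,0.031],
    [-0.08,0,0.031],
    [-0.08,0,0.031],
    [-0.08,0,-0.01],
    [-0.08,0,-0.08],
    [-0.08,0,-0.1],
    [-0.08,0,-0.1],
  ],
  spin=[0,0,0,0,0,0,0,0,0,0,0,0],
)

```text
time: 14.5
eef_pos: [0.5045, 0.0488, 0.1177]
eef_rot: [-0.0, 0.999, 0.039, 0.001]
ft_force: [0.4, 0.3, -0.3]
opening: -0.003
grip_force: 0.0
```

```bash
python3 -c "
from h import *
lands();print(rel([*G,.1]))"
```

```text
scene 1 -x/crown/+x [[175, 170, 21], [254, 240, 0], [241, 122, 15]]
scene 2 -x/crown/+x [[25, 51, 109], [9, 89, 226], [24, 160, 58]]
scene 3 -x/crown/+x [[112, 107, 101], [154, 149, 142], [82, 44, 106]]
top 1 -x/crown/+x [[128, 118, 97], [135, 124, 105], [135, 125, 105]]
top 2 -x/crown/+x [[116, 106, 91], [130, 120, 101], [130, 121, 103]]
top 3 -x/crown/+x [[118, 109, 91], [123, 114, 97], [126, 115, 98]]
(array([-0.0682,  0.2917,  0.0657]), np.float64(0.0), array([0.504 , 0.0487, 0.1164]), array([ 0.02,  0.48, -0.08]), 14.6)
```

Call:
play_rows(
  offset=[
    [-0.02,0.12,0],
    [-0.06,0.25,0],
    [-0.068,0.292,0],
    [-0.068,0.292,0.03],
    [-0.068,0.292,0.066],
    [-0.068,0.292,0.066],
  ],
  spin=[0,0,0,0,0,0],
)

```text
time: 15.1
eef_pos: [0.4923, -0.0243, 0.098]
eef_rot: [-0.0, 0.999, 0.04, -0.001]
ft_force: [0.1, 0.6, -0.1]
opening: -0.003
grip_force: 0.0
```

```bash
python3 -c "
from h import *
lands();print(rel([*G,.091]))
c=cap('scene');save('s2',cv2.resize(c['image'][170:262,285:390],(684,600),interpolation=cv2.INTER_CUBIC))"
```

```text
scene 1 -x/crown/+x [[174, 168, 21], [254, 240, 0], [241, 121, 13]]
scene 2 -x/crown/+x [[40, 81, 199], [9, 90, 232], [22, 161, 59]]
scene 3 -x/crown/+x [[219, 211, 200], [255, 254, 250], [121, 60, 167]]
top 1 -x/crown/+x [[58, 145, 60], [241, 236, 0], [215, 116, 32]]
top 2 -x/crown/+x [[99, 45, 140], [36, 114, 225], [61, 136, 94]]
top 3 -x/crown/+x [[103, 95, 82], [135, 135, 128], [78, 78, 56]]
(array([0.    , 0.0054, 0.0323]), np.float64(0.0003), array([ 0.4926, -0.024 ,  0.0991]), array([0.36, 0.04, 0.27]), 15.2)
```

View pics/s2.png

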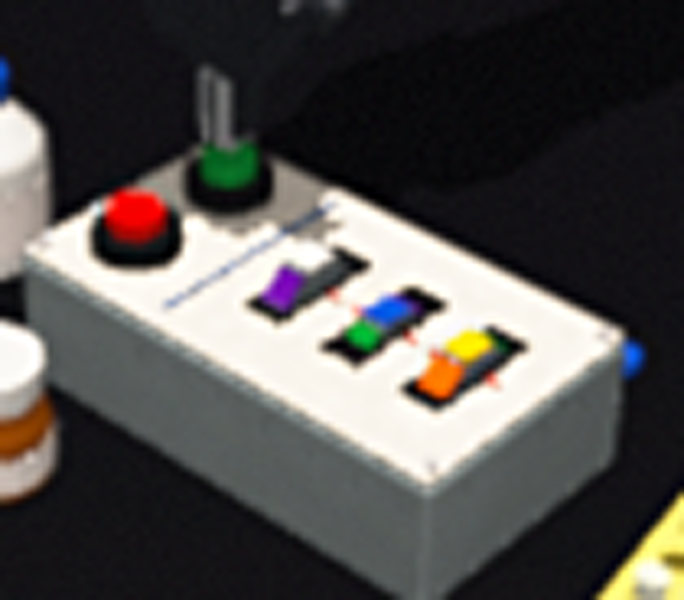

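The picture shows white at (310,257), blue (390,308) and yellow (470,345) level with the ticks. The scene camera sees the box mirrored, so from the robot's left they read yellow, blue, white. The fingertips are over the green key at (225,150). Pressing.

Call:
play_rows(
  offset=[
    [0,0.005,0.015],
    [0,0.005,0.03],
    [0,0.005,0.038],
    [0,0.005,0.044],
    [0,0.005,0.046],
    [0,0.005,0.046],
  ],
  spin=[0,0,0,0,0,0],
)

```text
time: 15.75
eef_pos: [0.4933, -0.0262, 0.0886]
eef_rot: [-0.0, 0.999, 0.04, 0.0]
ft_force: [1.0, 1.6, 3.4]
opening: 0.002
grip_force: 1.7
```

Call:
play_rows(
  offset=[
    [0,0,0.004],
    [0,0,0.006],
    [0,0,0.006],
  ],
  spin=[0,0,0],
)

```text
time: 16.0
eef_pos: [0.4932, -0.0263, 0.0871]
eef_rot: [-0.0, 0.999, 0.039, 0.0]
ft_force: [1.0, 3.3, 4.8]
opening: 0.003
grip_force: 2.1
```

Call:
play_rows(
  offset=[
    [0,0,0.004],
    [0,0,0.006],
    [0,0,0.006],
  ],
  spin=[0,0,0],
)

```text
time: 16.25
eef_pos: [0.4932, -0.0263, 0.086]
eef_rot: [-0.0, 0.999, 0.04, 0.0]
ft_force: [0.1, 5.0, 11.5]
opening: 0.001
grip_force: 5.8
```

Call:
play_rows(
  offset=[
    [0,0,0.001],
    [0,0,0.001],
  ],
  spin=[0,0],
)

```text
time: 16.42
eef_pos: [0.4933, -0.0263, 0.0859]
eef_rot: [-0.0, 0.999, 0.04, 0.001]
ft_force: [-1.8, 4.4, 16.1]
opening: -0.001
grip_force: 7.4
```

The key is firmly on its stop: force rises with no further travel. Releasing.

Call:
play_rows(
  offset=[
    [0,0,-0.03],
    [0,0,-0.1],
    [0,0,-0.25],
    [0,0,-0.4],
    [0,0,-0.5],
    [0,0,-0.5],
    [0,0,-0.5],
  ],
  spin=[0,0,0,0,0,0,0],
)

```text
time: 17.0
eef_pos: [0.4931, -0.0274, 0.2113]
eef_rot: [0.0, 0.999, 0.039, 0.001]
ft_force: [-0.5, 0.1, -0.0]
opening: 0.004
grip_force: 0.0
```

```bash
python3 -c "
from h import *
lands();print(rel([*G,.091]))
c=cap('scene');P=cloud(c);d=(P[...,:2]-G)@R2
m=(abs(d)<.006).all(-1);print(np.percentile(P[m][:,2],[10,50,90]))
save('s3',c['image'])"
```

```text
scene 1 -x/crown/+x [[174, 168, 21], [254, 240, 0], [242, 121, 16]]
scene 2 -x/crown/+x [[43, 80, 199], [11, 91, 232], [21, 162, 56]]
scene 3 -x/crown/+x [[220, 213, 202], [253, 251, 248], [121, 61, 167]]
top 1 -x/crown/+x [[59, 144, 61], [241, 235, 0], [218, 119, 39]]
top 2 -x/crown/+x [[98, 46, 141], [40, 114, 225], [63, 138, 93]]
top 3 -x/crown/+x [[117, 105, 92], [117, 108, 90], [113, 104, 90]]
(array([ 0.0039, -0.007 ,  0.4737]), np.float64(-0.0001), array([ 0.4921, -0.0271,  0.2094]), array([-0.46, -0.77, -0.19]), 17.1)
[0.090282   0.15075406 0.57984011]
```

View pics/s3.png

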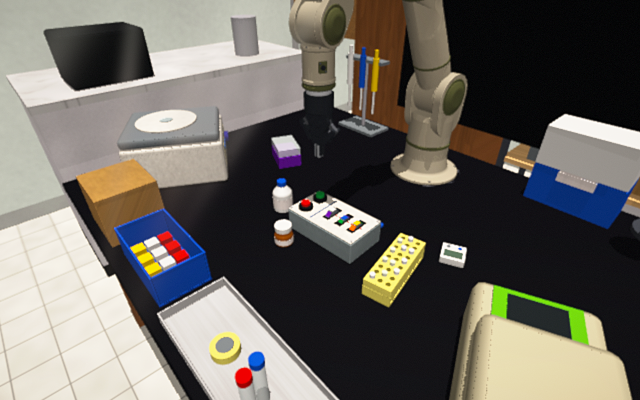

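The arm is clear of the box at (320,150), the code on the wheels (345,218) is unchanged, and the other things stand where they were.

```bash
python3 -c "
from h import *
print(manip.hand_in())"
```

```text
the job is handed in; nothing more can be done
None
```

I set the wheels to yellow, blue, white from the robot's left, then pressed the green start key onto its stop and let it go. No reading went above about 17 N, the red key and bench items weren't touched, and I handed in at about 17 s; no verdict was shown.

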